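Switch off the heat press at its isolator and line up the lock-off hasp

TASK

The craft room is closing: make the heat press's isolator box ready for its padlock. Loosen the T-bar set screw of the stop collar, slide the collar along its rod out of the handle's way, then swing the isolator handle round to its stop at off, and last push the flat hasp tongue along its guide until the hole in it lies squarely under the hole in the handle, so that a padlock shackle would drop through both. Leave the other things on the box and on the table where they are.

Things in the scene. Friction and masses are not known exactly. Their poses are not given: they have to be found in the camera images.
- isolator: Grey box with a white lid fixed on the table, 60 mm tall; the flat lid carries all mechanisms. Origin on the table under the handle's vertical hinge axis; x points roughly away from the robot, y left (yaw up to 0.2 rad either way). The box spans x -128 to 98, y -178 to 198 mm. All heights in these notes are above the table; positions are in this frame.
- handle (a joint): Handle angle, rad, about the vertical through the box origin, anticlockwise from above. 0 = on (blade along box +y), 1.57 = off, a hard stop (blade along box -x, towards the robot). Starts -0.2 to 0.08. Stays where left; needs about 3 N at the grip. With the collar in the way it stops at about 0.3.
- handle_grip (a point): Mid-height of the handle's upright round black grip: 18 mm thick, 95 to 140 mm high, this point 117.5 mm high, 100 mm from the hinge axis. It stands on a dark flat blade 30 mm wide, 115 mm long from the hinge, 88 to 95 mm high; hub 40 mm across, 102 mm high. The frame turns with the handle, y from hinge to grip.
- handle_hole (a point): Centre of the hasp hole (13 mm) in the handle's blade, at the blade's top face, 95 mm high, 65 mm from the hinge axis.
- screw (a joint): Turn of the set screw, rad: 0 = tight, grows anticlockwise from above (loosening), end stop 1.55. Starts 0 to 0.15. It rises 5 mm per rad; above about 0.75 its tip is out of the rod's notch and the collar is free: loosen to about 1.3. Needs 0.06 N m; stays where left.
- screw_bar (a point): Centre of the set screw's T-bar, on top of the collar: bar 44 mm long, 8 mm thick, 16 mm tall, centre 128 mm high when tight. The frame turns with the bar, which lies along its y (box y at screw 0). The screw's axis is vertical; the bar travels with the collar.
- collar (a joint): Travel of the collar along the rod towards box +y, m: 0 at the start (locked, in the handle's way), range to 0.072; above about 0.042 it is clear of the handle's swing. Slides at about 2 N, stays where left. The rod is 12 mm thick, axis 78 mm high, at box x -55, y 38 to 188 mm, between end blocks 88 mm high; a notched ridge at y 80 is 88 mm high.
- collar_boss (a point): Centre of the top (110 mm high) of the collar's square boss, 22 x 22 mm, below the T-bar; it stands on the round steel collar (36 mm diameter, 24 mm along the rod, top 96 mm high). At the start at box x -55, y 80 mm. Pushing the boss's -y face slides the collar clear.
- tongue (a joint): Travel of the hasp tongue along box +y, m, range 0 to 0.085; starts 0 to 0.025; with the handle at off the holes line up at about 0.065. No stop there: it can go too far and be pushed back. Slides at about 3 N, stays where left.
- tongue_hole (a point): Centre of the 13 mm hole in the flat aluminium tongue, at its top face, 86.5 mm high. Strip 26 mm wide, 95 mm long along box y, its tip 15 mm beyond the hole; it slides along y at box x -65 mm, just below the handle's blade, in a guide 40 mm wide, 87.5 mm high, from y -162 to -44 mm.
- tongue_lug (a point): Middle of the upright lug at the tongue's tail, 72 mm from the hole towards box -y: 26 mm wide (x), 8 mm thick (y), from 86.5 to 121.5 mm high, this point at 103.5 mm. Push its faces to slide the tongue.
- spool: Wooden thread spool standing on the lid, 36 mm diameter, 42 mm tall; origin under it. Leave it.
- bobbin: Small thread bobbin standing on the lid near the robot's left corner, 26 mm diameter, 28 mm tall; origin under it. Leave it.
- glue: White glue bottle standing on the lid behind the handle's hub, 38 mm diameter, 85 mm tall; origin under it. Leave it.
- green_bowl: Pale green bowl on the table, 90 mm wide, 38 mm tall. Leave it.
- yellow_bowl: Yellow bowl on the table, 80 mm wide, 35 mm tall. Leave it.
- pen_cup: Clear cup on the table, 68 mm wide, 85 mm tall. Leave it.
- pad: Cream paper pad on the table, 150 x 110 x 18 mm. Leave it.

How it is judged (in metres and radians):
On the way, in this order (a step that is already met when the one before it is completed fails the run):
1. the set screw is loosened (turned past 0.7 rad) (value of joint screw above 0.7 rad), for 0.2 s.
2. the collar is slid clear of the handle (36 mm or more) (value of joint collar above 0.036 m), for 0.2 s.
3. the handle is swung to off (past 1.5 rad) (value of joint handle above 1.5 rad), for 0.2 s.
4. the tongue's hole lies under the handle's hole (within 3 mm) (horizontal distance between handle_hole and tongue_hole below 0.003 m), for 0.2 s.
At the end, for the whole second after the job is handed in: The handle is at off (beyond 1.5 rad), the tongue's hole and the handle's hole are within 3 mm of each other seen from above, the collar is still slid clear (36 mm or more) with its set screw loose (beyond 0.6 rad), and all of them are at rest (value of joint handle above 1.5 rad and value of joint collar above 0.036 m and value of joint screw above 0.6 rad and horizontal distance between handle_hole and tongue_hole below 0.003 m and velocity of joint handle between -0.02 and 0.02 rad/s and velocity of joint collar between -0.02 and 0.02 m/s and velocity of joint tongue between -0.02 and 0.02 m/s); the robot touches nothing.
It fails at once if a spool, bobbin or glue bottle on the box is moved by more than 30 mm (distance of any of spool, bobbin, glue from where it was at the start of the episode above 0.03 m).
It fails at once if a bowl, the cup or the pad on the table is moved by more than 30 mm (distance of any of green_bowl, yellow_bowl, pen_cup, pad from where it was at the start of the episode above 0.03 m).
It also fails if it takes over 64 s, if anything falls off the work surface, if the arm or the gripper's body presses on something with over 40 N, if the wrist force passes 120 N, or if a joint passes its speed limit or range.

ROBOT

A 6-joint arm with a two-finger parallel gripper is mounted at the origin on the work surface. World frame = base frame: x ahead of the robot, y to its left, z up, the work surface at z = 0. Lengths are in mm, angles in rad, forces in N, time in s.
With the tool pointing down it reaches from about 375 to 900 mm from the base axis. Payload 3.1 kg.
Tool frame: the origin (TCP) lies where the fingers leave the gripper's body, on its centre line; the fingertips stand 70 mm ahead of it and the grasp point (between the pads) lies 51 mm ahead of it; z points along the fingers, y is the direction in which the jaws open and shut (so a half turn about z gives the same grasp; the last joint's range is limited). The gripper opens to 87 mm and grips with 3 to 60 N. Pads are 19 mm wide; open, the fingers measure 117 mm over their backs; the gripper's body (75 mm by 190 mm) begins 51 mm behind the grasp point.
Start: joints at [0.98, 0.527, 1.433, -0, 1.181, -0.178], TCP at [250.693, 572.495, 292.248] pointing down, gripper open.
Joint ranges: [-3.08, 3.08], [-0.75, 2.2], [0.22, 2.44], [-1.43, 4.57], [0, 2.65], [-2.85, 2.85]. Speed limits (rad/s): [2.79, 2.79, 3.14, 3.14, 3.14, 3.14].

INTERFACE

Orientations are given as [roll, pitch, yaw] about the fixed x, y, z axes, in that order (R = Rz(yaw) Ry(pitch) Rx(roll)).
In Python, from rig import ctrl gives the robot as it stands. The module is installed in compiled form; this text tells all that it offers.
- The arm moves only by the tool step_arm, never from a script. Its argument "motion" is a list of rows, each a list of 2 entries, a list of its own where there are three numbers: the shift along the tool's x, y, z each as a share of 0.2 m, from -1 to 1, then the turn about the tool's z as a share of pi rad, from -1 to 1. A call has 1 to 8 rows; each row shifts and turns the commanded pose from where the row before left it, along the tool's axes as they then stand; what a row does not reach is not made up. A row lasts 1/10 s, in which the tool goes at most 50 mm and 8.59 degrees, less where a joint would pass 70% of its speed; a pose out of reach is approached as far as the arm can. A call with a number of a shift or a turn outside -1 to 1 is refused whole. A call with a gripper value outside its range is refused whole. "claw" is the gripper command: -1 is shut, 1 is fully open, values between are in proportion, set as the call begins (left out, the last holds). The fingers move at their own pace and stop on an object; "newtons" is the grip in N (left out, the last holds). Time passes only in rows, so rows that do not move let the fingers close. It gives the time, the measured TCP pose, the force and the opening at its end, in the units of the state.
- ctrl.sense(): the state, without advancing time (a new reading comes with each control period).
- ctrl.camera(name): name is "side" or "top"; returns a dict with "pixels" (480x640x3 uint8, red, green, blue), "fx", "fy", "cx", "cy" (pixels), "dist" ([k1, k2, p1, p2, k3] as OpenCV has them; the pictures are not rectified), "R" (3x3) and "t" (3): a world point X has camera coordinates R X + t. Camera axes: x right, y down, z forward; pixel columns grow to the right and rows downward; lengths in mm; the calibration is good to about 2 mm. A picture is of the moment at which its call begins. There is no depth.
- ctrl.close_job(): hands the job in, once; it reports no verdict.
The state is a dict: "clock": time; "joint_pos": joint angles; "joint_velocities": joint speeds; "joint_efforts": joint torques, N m; "tcp_pos": TCP position; "eef_rot": TCP orientation; "force": force on the tool from outside, world axes, zero at the start; "moment": the same for the moment, N m; "finger_gap": finger opening in mm.
Only numpy, scipy, OpenCV 4.12 (cv2) and the standard library are available. Lean on these libraries where they do the work, as an engineer would, in place of code of your own. Each camera call takes 0.05 s, during which the arm holds its last target. There are 200 camera calls.

## Working session

There is one attempt and no reset: what is moved stays moved. The work goes in short steps, Python scripts to look and compute and a tool call to move; the robot and the scene stay as the last step left them, time stands still between calls to the robot, and variables do not carry over. Pictures are saved under pics/ and viewed, about 8 in all and at most 12, crops included, and the job is handed in when it is done.

Besides the shell and the picture viewer there is one more tool, called after "Emit:" by a JSON object that holds its "api" and its "payload". step_arm: Moves the arm, as the interface text tells. Shift numbers are shares of 0.2 m and turn numbers shares of pi rad, none past 1 either way. Its arguments: {"type":"object","properties":{"motion":{"type":"array","items":{"type":"array"}},"claw":{"type":"number"},"newtons":{"type":"number"}},"required":["motion"]}

```bash
mkdir -p pics
cat > h.py <<'E'
import numpy as np, cv2
from rig import ctrl
def cam(n,save=None):
    c=ctrl.camera(n)
    if save: cv2.imwrite('pics/'+save,c['pixels'][:,:,::-1])
    return c
def K(c): return np.array([[c['fx'],0,c['cx']],[0,c['fy'],c['cy']],[0,0,1.]])
def ray(c,uv,z):
    p=cv2.undistortPoints(np.array(uv,float).reshape(-1,1,2),K(c),np.array(c['dist'],float)).reshape(-1,2)
    R=np.array(c['R']);t=np.array(c['t']);o=-R.T@t
    d=np.c_[p,np.ones(len(p))]@R
    return o+d*((z-o[2])/d[:,2])[:,None]
def proj(c,X):
    R=np.array(c['R'],float)
    return cv2.projectPoints(np.array(X,float).reshape(-1,1,3),cv2.Rodrigues(R)[0],np.array(c['t'],float),K(c),np.array(c['dist'],float))[0].reshape(-1,2)
E
python3 - <<'E'
from h import *
for n in('top','side'):
    c=cam(n,n+'0.png'); R=np.array(c['R']);print(n,-R.T@np.array(c['t']),R.round(2).tolist(),c['fx'],c['dist'])
s=ctrl.sense();print({k:np.round(v,3) for k,v in s.items()})
E
```

```text
top [ 396.65512981    2.44492322 1120.79531394] [[-0.03, -1.0, 0.01], [-0.99, 0.03, -0.16], [0.16, -0.01, -0.99]] 465.4379484175482 [0.03038536 0.         0.         0.         0.        ]
side [343.04011666 609.51091092 927.44350387] [[-0.95, -0.33, 0.01], [-0.26, 0.74, -0.61], [0.19, -0.58, -0.79]] 475.37905364312036 [0.02694474 0.         0.         0.         0.        ]
{'clock': np.float64(0.1), 'joint_pos': array([ 0.98 ,  0.528,  1.434, -0.   ,  1.181, -0.178]), 'joint_velocities': array([-0.002, -0.002, -0.003,  0.   , -0.001, -0.   ]), 'joint_efforts': array([ -0.   , -44.099, -17.715,   0.063,   0.053,  -0.   ]), 'tcp_pos': array([250.398, 572.082, 291.38 ]), 'eef_rot': array([-3.14 , -0.   ,  2.729]), 'force': array([ 0.252,  1.186, -0.894]), 'moment': array([ 0.03 , -0.014,  0.001]), 'finger_gap': np.float64(86.867)}
```

View pics/top0.png

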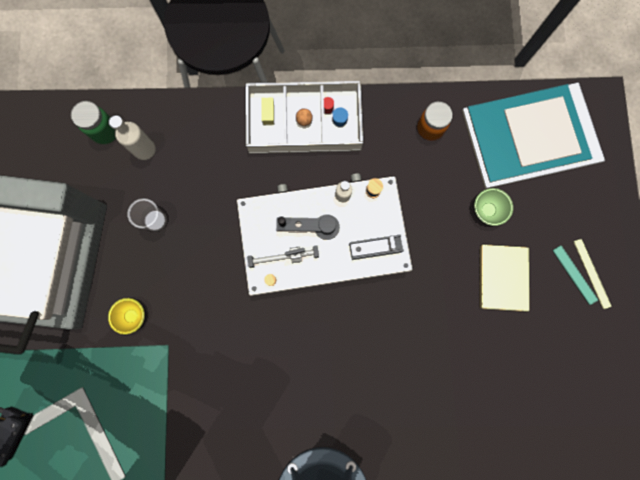

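View pics/side0.png

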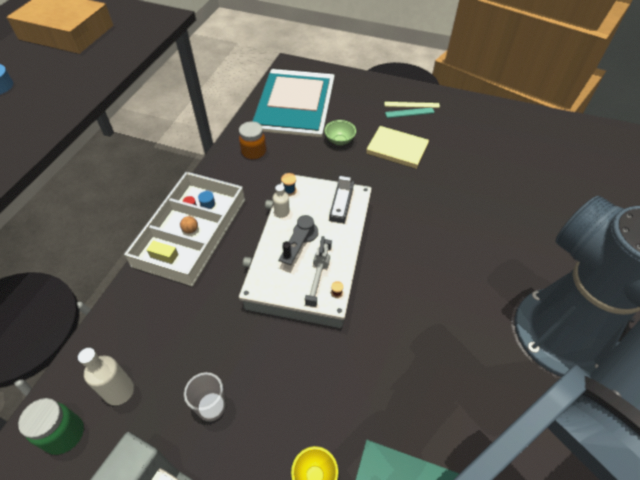

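The top view shows the box lid with corners at about (237,199), (395,178), (411,270) and (248,293). The handle hub is at (329,226) and its grip at (282,222). The collar is at (296,254), the tongue lug at (397,244), the bobbin at (270,280), the glue at (344,190) and the spool at (374,187). I'll fit the box frame to the lid outline next.

```bash
cat >> h.py <<'E'
from scipy.optimize import least_squares
def frame(c):
    g=c['pixels'].min(2); m=((g>120)).astype(np.uint8); m[:170]=0;m[300:]=0;m[:,:225]=0;m[:,425:]=0
    m=cv2.morphologyEx(m,cv2.MORPH_OPEN,np.ones((5,5)))
    k=max(cv2.findContours(m,0,2)[0],key=cv2.contourArea)
    P=ray(c,cv2.convexHull(k).reshape(-1,2),60)[:,:2].astype(np.float32)
    (cx,cy),(w,h),a=cv2.minAreaRect(P)
    if w<h: w,h,a=h,w,a-90
    yaw=np.radians(a)-np.pi/2; yaw=(yaw+np.pi/2)%np.pi-np.pi/2
    A=np.array([[np.cos(yaw),-np.sin(yaw)],[np.sin(yaw),np.cos(yaw)]])
    return np.array([cx,cy])-A@[-15,10],A,yaw,(w,h)
E
python3 - <<'E'
from h import *
c=cam('top'); o,A,yaw,wh=frame(c); print(o,yaw,wh)
np.savez('f.npz',o=o,A=A,yaw=yaw)
def P(x,y,z): return [*(o+A@[x,y]),z]
im=c['pixels'][:,:,::-1].copy()
s=5; x0,y0=235,170
big=cv2.resize(im[y0:y0+118,x0:x0+160+18],None,fx=4.4,fy=4.4,interpolation=2)
for q in [P(0,0,102),P(-55,80,110),P(-55,38,88),P(-55,188,88),P(-65,-44,87.5),P(-65,-162,87.5),P(-128,198,60),P(98,-178,60)]:
    u=proj(c,q)[0]; print(u.round(1)); cv2.drawMarker(big,tuple(((u-[x0,y0]+.5)*4.4).astype(int).tolist()),(0,0,255),0,10,1)
cv2.imwrite('pics/b1.png',big)
E
```

```text
[600.90053073 -27.44498289] 0.12316960251951059 (376.87738037109375, 232.5181884765625)
[326.8 222.5]
[294.7 251.5]
[313.7 250. ]
[247.1 260.1]
[350.5 249. ]
[402.2 241.2]
[248.6 293.9]
[394.4 174.6]
```

View pics/b1.png

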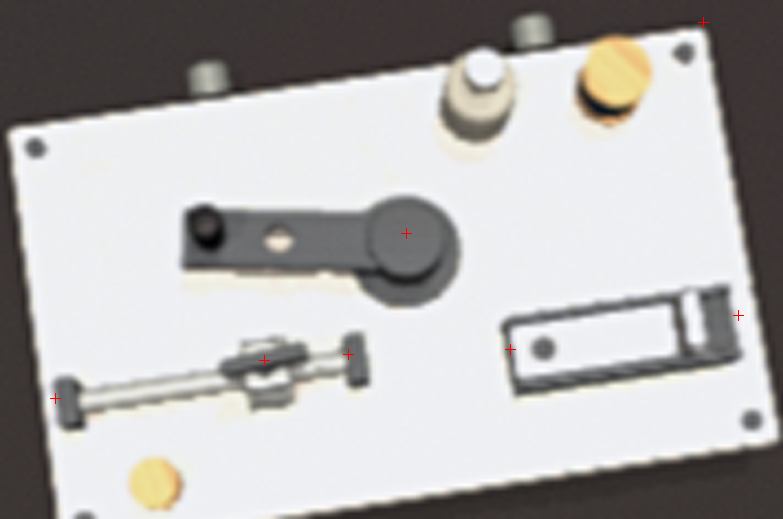

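The crop shows the hub centre at (408,243), guide corners at (503,322), (517,393), (727,287) and (741,358), and the tongue hole at (543,349). My fit sits about 1.5 px high, so I'll refit using these features.

Run:
```python
from h import *
c=cam('top'); cs=cam('side')
w=lambda p: np.array(p,float)/4.4-.5+[235,170]
F=[((408,243),0,0,102),((503,322),-45,-44,87.5),((517,393),-85,-44,87.5),((727,287),-45,-162,87.5),((741,358),-85,-162,87.5),((9,127),98,198,60),((706,29),98,-178,60),((781,441),-128,-178,60)]
G=np.array([ray(c,w(f[0]),f[3])[0,:2] for f in F]); B=np.array([f[1:3] for f in F],float)
def T(p,b): a=p[2];return p[:2]+b@np.array([[np.cos(a),np.sin(a)],[-np.sin(a),np.cos(a)]])
r=least_squares(lambda p:(T(p,B)-G).ravel(),[600,-27,.12],loss='soft_l1');p=r.x
print(p.round(3),(G-T(p,B)).round(1).tolist())
np.save('p.npy',p)
a=p[2];A=np.array([[np.cos(a),-np.sin(a)],[np.sin(a),np.cos(a)]])
for n,q,z in [('grip',(206,220),140),('hhole',(279,240),95),('thole',(543,349),86.5),('bar1',(222,367),136),('bar2',(306,350),136),('lug?',(692,320),121.5),('glue',(484,68),145),('spool',(617,68),102),('bobbin',(155,483),88)]:
    X=ray(c,w(q),z)[0]; print(n,X.round(1),(A.T@(X[:2]-p[:2])).round(1))
im=cs['pixels'][:,:,::-1].copy();x0,y0=235,165
big=cv2.resize(im[y0:y0+165,x0:x0+145],None,fx=3.6,fy=3.6,interpolation=2)
for q in [(0,0,102),(-55,80,110),(-45,-44,87.5),(-85,-162,87.5),(98,198,60),(98,-178,60),(-128,198,60),(-128,-178,60)]:
    u=proj(cs,[*T(p,np.array([q[:2]],float))[0],q[2]])[0]; cv2.drawMarker(big,tuple(((u-[x0,y0]+.5)*3.6).astype(int).tolist()),(0,0,255),0,10,1)
cv2.imwrite('pics/s1.png',big)
```

```text
[ 5.98085e+02 -2.74600e+01  1.18000e-01] [[-2.3, -0.8], [-2.4, 0.6], [0.6, -0.4], [-1.4, 2.3], [1.5, 1.9], [0.4, -0.4], [0.0, -0.4], [1.9, -0.6]]
grip [602.5  71.1 140. ] [16.  97.4]
hhole [600.5  37.3  95. ] [10. 64.]
thole [541.8 -95.9  86.5] [-63.9 -61.3]
bar1 [530.4  64.8 136. ] [-56.3  99.6]
bar2 [537.6  24.  136. ] [-54.   58.2]
lug? [ 549.3 -166.8  121.5] [ -64.8 -132.6]
glue [674.  -67.1 145. ] [ 70.7 -48.3]
spool [ 684.3 -138.5  102. ] [  72.5 -120.4]
bobbin [479.  102.5  88. ] [-102.9  143.2]
```

View pics/s1.png

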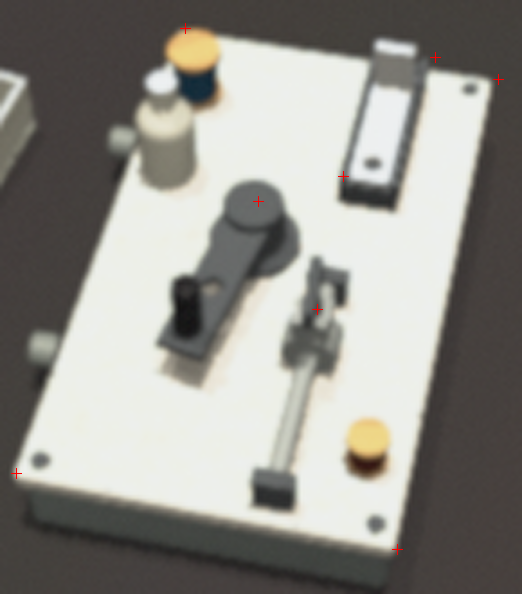

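The side view agrees with the top fit to within about 2 mm: hub seen at (255,203) against a predicted (258,201). In box coordinates:

| Item | Estimate |
|---|---|
| T-bar centre | (-55, 79) |
| Handle angle | -0.16 rad |
| Tongue hole | y -61 |
| Screw turn | 0.05 rad |

Next I'll turn the tool to line up with the bar and move over it.

Emit:
{"api": "step_arm", "payload": {"motion": [[[0, 0, 0], 0.0455], [[0, 0, 0], 0.0455], [[0, 0, 0], 0.0455], [[0, 0, 0], 0.0455], [[0, 0, 0], 0.0455], [[0, 0, 0], 0.0455], [[0, 0, 0], 0.0455]], "claw": -0.1}}

```text
clock: 0.95
tcp_pos: [250.6, 572.4, 292.1]
eef_rot: [-3.141, 0.0, 1.722]
force: [0.1, -0.9, 0.2]
finger_gap: 42.1
```

Emit:
{"api": "step_arm", "payload": {"motion": [[[-0.2, 0.07, 0], 0], [[-0.2, 0.07, 0], 0], [[-0.2, 0.07, 0], 0], [[-0.2, 0.07, 0], 0], [[-0.2, 0.07, 0], 0], [[-0.2, 0.07, 0], 0], [[-0.2, 0.07, 0], 0]]}}

```text
clock: 1.65
tcp_pos: [391.9, 309.8, 292.3]
eef_rot: [3.141, -0.0, 1.728]
force: [0.3, 0.1, 0.7]
finger_gap: 38.9
```

Emit:
{"api": "step_arm", "payload": {"motion": [[[-0.2, 0.07, 0], 0], [[-0.2, 0.07, 0], 0], [[-0.2, 0.07, 0], 0], [[-0.2, 0.07, 0], 0], [[-0.2, 0.07, 0], 0], [[-0.2, 0.07, 0], 0], [[-0.2, 0.07, 0], 0], [[0, 0, 0], 0]]}}

```text
clock: 2.45
tcp_pos: [535.4, 45.6, 292.5]
eef_rot: [3.138, 0.003, 1.723]
force: [0.0, 1.5, -0.0]
finger_gap: 39.1
```

Emit:
{"api": "step_arm", "payload": {"motion": [[[0, 0, 0.18], 0], [[0, 0, 0.18], 0], [[0, 0, 0.13], 0], [[0, 0, 0.055], 0], [[0, 0, 0], 0], [[0, 0, 0], 0]]}}

```text
clock: 3.05
tcp_pos: [532.6, 50.4, 184.0]
eef_rot: [3.14, 0.0, 1.729]
force: [-0.3, 0.2, 0.3]
finger_gap: 39.3
```

Run:
```python
from h import *
c=cam('side');im=c['pixels'][:,:,::-1];t=cam('top')['pixels'][:,:,::-1]
cv2.imwrite('pics/s2.png',np.hstack([cv2.resize(im[190:310,260:360],(400,480)),cv2.resize(t[200:300,240:323],(398,480))]))
print(ctrl.sense()['force'])
```

```text
[-0.39611425 -0.72094095  0.34841785]
```

View pics/s2.png

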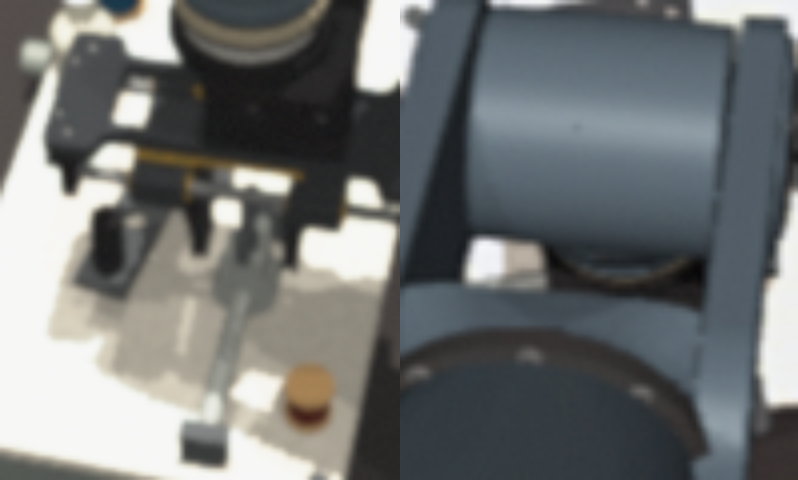

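In the side view (left half) the two fingers straddle the T-bar, at about (200,225) and (290,225) with the bar between. The TCP is about 5 mm too far along +y, so I'll correct that and then grip.

Emit:
{"api": "step_arm", "payload": {"motion": [[[-0.027, 0.003, 0], 0], [[0, 0, 0], 0]]}}

```text
clock: 3.35
tcp_pos: [534.3, 44.3, 184.3]
eef_rot: [3.139, 0.001, 1.728]
force: [0.2, 1.0, -0.2]
finger_gap: 39.0
```

Emit:
{"api": "step_arm", "payload": {"motion": [[[0, 0, 0], 0], [[0, 0, 0], 0], [[0, 0, 0], 0], [[0, 0, 0], 0], [[0, 0, 0], 0], [[0, 0, 0], 0], [[0, 0, 0], 0]], "claw": -1, "newtons": 15}}

```text
clock: 4.05
tcp_pos: [534.2, 45.0, 183.3]
eef_rot: [3.14, 0.0, 1.728]
force: [2.8, 1.1, -1.9]
finger_gap: 10.9
```

Emit:
{"api": "step_arm", "payload": {"motion": [[[0, 0, 0], 0], [[0, 0, 0], 0], [[0, 0, 0], 0]]}}

```text
clock: 4.35
tcp_pos: [534.1, 44.9, 183.4]
eef_rot: [3.14, 0.0, 1.728]
force: [3.9, 1.4, -1.4]
finger_gap: 10.6
```

Emit:
{"api": "step_arm", "payload": {"motion": [[[0, 0, -0.002], -0.03], [[0, 0, -0.002], -0.03], [[0, 0, -0.002], -0.03]]}}

```text
clock: 4.65
tcp_pos: [534.2, 44.9, 184.6]
eef_rot: [3.14, 0.001, 2.014]
force: [4.0, 1.0, -2.1]
finger_gap: 10.7
```

Run:
```python
from h import *
s=ctrl.sense();print({k:np.round(s[k],2) for k in('tcp_pos','eef_rot','force','moment','finger_gap')})
```

```text
{'tcp_pos': array([534.16,  44.95, 184.6 ]), 'eef_rot': array([3.14, 0.  , 2.01]), 'force': array([ 3.99,  0.97, -2.14]), 'moment': array([ 0.22, -0.71, -0.07]), 'finger_gap': np.float64(10.66)}
```

The resisting moment of about 0.07 N m matches the screw turning, so I'll carry on.

Emit:
{"api": "step_arm", "payload": {"motion": [[[0, 0, -0.0035], -0.045], [[0, 0, -0.0035], -0.045], [[0, 0, -0.0035], -0.045], [[0, 0, -0.0035], -0.045], [[0, 0, -0.0035], -0.045], [[0, 0, -0.0035], -0.045], [[0, 0, -0.0035], -0.045], [[0, 0, 0], 0]]}}

```text
clock: 5.45
tcp_pos: [534.2, 45.1, 189.6]
eef_rot: [3.141, 0.002, 3.0]
force: [4.0, 2.1, -1.1]
finger_gap: 10.6
```

Run:
```python
from h import *
s=ctrl.sense();print({k:np.round(s[k],2) for k in('tcp_pos','eef_rot','force','moment','finger_gap')})
```

```text
{'tcp_pos': array([534.2 ,  45.06, 189.57]), 'eef_rot': array([3.14, 0.  , 3.  ]), 'force': array([ 4.01,  2.12, -1.14]), 'moment': array([ 0.37, -0.74,  0.03]), 'finger_gap': np.float64(10.63)}
```

Emit:
{"api": "step_arm", "payload": {"motion": [[[0.0064, 0.0242, 0], 0], [[0.0128, 0.0483, 0], 0], [[0.0128, 0.0483, 0], 0], [[0.0128, 0.0483, 0], 0], [[0.0128, 0.0483, 0], 0], [[0.0128, 0.0483, 0], 0], [[0.0064, 0.0242, 0], 0], [[0, 0, 0], 0]]}}

```text
clock: 6.25
tcp_pos: [526.6, 106.0, 189.5]
eef_rot: [3.141, 0.001, 3.001]
force: [4.5, 1.6, -1.2]
finger_gap: 10.7
```

Run:
```python
from h import *
s=ctrl.sense();print({k:np.round(s[k],2) for k in('tcp_pos','eef_rot','force','moment','finger_gap')})
c=cam('side');im=c['pixels'][:,:,::-1]
cv2.imwrite('pics/s3.png',cv2.resize(im[190:310,250:370],(600,600)))
```

```text
{'tcp_pos': array([526.59, 106.01, 189.55]), 'eef_rot': array([3.14, 0.  , 3.  ]), 'force': array([ 4.51,  1.57, -1.18]), 'moment': array([ 0.43, -0.88, -0.02]), 'finger_gap': np.float64(10.74)}
```

View pics/s3.png

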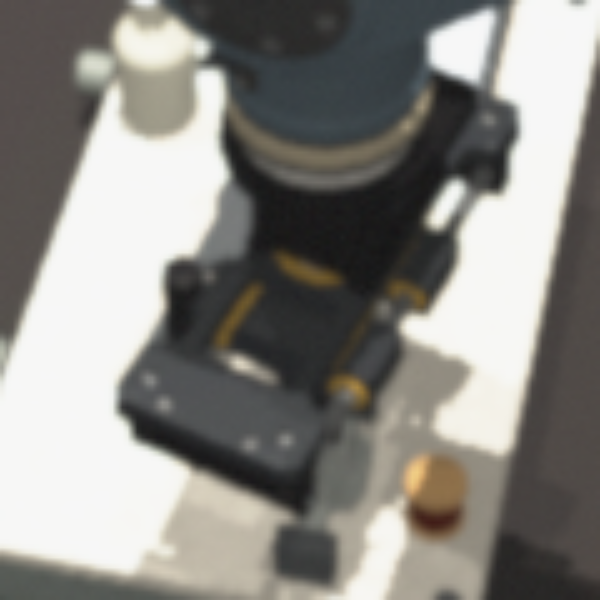

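The collar now sits next to the +y end block and the bar is still gripped (gap 10.7 mm). I'll release, lift, and turn for the handle.

Emit:
{"api": "step_arm", "payload": {"motion": [[[0, 0, 0], 0], [[0, 0, 0], 0], [[0, 0, 0], 0], [[0, 0, -0.1], 0], [[0, 0, -0.2], 0], [[0, 0, -0.15], 0], [[0, 0, 0], 0]], "claw": 0}}

```text
clock: 7.0
tcp_pos: [527.6, 104.5, 283.1]
eef_rot: [3.141, 0.006, 3.001]
force: [0.6, -0.5, 0.2]
finger_gap: 43.0
```

Emit:
{"api": "step_arm", "payload": {"motion": [[[0, 0, 0], 0.046], [[0, 0, 0], 0.046], [[0, 0, 0], 0.046], [[0, 0, 0], 0.046], [[0, 0, 0], 0.046]]}}

```text
clock: 7.5
tcp_pos: [524.8, 104.4, 277.9]
eef_rot: [-3.138, -0.003, 2.272]
force: [0.1, -0.7, -0.5]
finger_gap: 43.2
```

Emit:
{"api": "step_arm", "payload": {"motion": [[[0, 0, 0], 0.047], [[0, 0, 0], 0.047], [[0, 0, 0], 0.047], [[0, 0, 0], 0.047], [[0, 0, 0], 0.047], [[0, 0, 0], 0]]}}

```text
clock: 8.1
tcp_pos: [525.0, 104.4, 278.0]
eef_rot: [-3.137, 0.0, 1.54]
force: [-0.5, 0.4, 0.1]
finger_gap: 43.0
```

Emit:
{"api": "step_arm", "payload": {"motion": [[[-0.0775, 0.196, 0], 0], [[-0.0775, 0.196, 0], 0], [[0, 0, 0.15], 0], [[0, 0, 0.2], 0], [[0, 0, 0.14], 0], [[0, 0, 0.045], 0], [[0, 0, 0], 0], [[0, 0, 0], 0]]}}

```text
clock: 8.9
tcp_pos: [604.4, 71.1, 173.2]
eef_rot: [3.14, 0.0, 1.541]
force: [-0.4, -0.1, 0.7]
finger_gap: 43.4
```

Emit:
{"api": "step_arm", "payload": {"motion": [[[0, 0, 0], 0], [[0, 0, 0], 0], [[0, 0, 0], 0], [[0, 0, 0], 0], [[0, 0, 0], 0], [[0, 0, 0], 0], [[0, 0, 0], 0], [[0, 0, 0], 0]], "claw": -1, "newtons": 12}}

```text
clock: 9.7
tcp_pos: [603.7, 71.1, 172.9]
eef_rot: [-3.142, -0.0, 1.54]
force: [-1.9, 0.3, 5.1]
finger_gap: 17.7
```

Run:
```python
from h import *
s=ctrl.sense();print({k:np.round(s[k],2) for k in('tcp_pos','eef_rot','force','moment','finger_gap')})
p=np.load('p.npy');X=s['tcp_pos'][:2]-p[:2];a=p[2]
x=X@[np.cos(a),np.sin(a)];y=X@[-np.sin(a),np.cos(a)];print('box',x,y,'r',np.hypot(x,y),'theta',np.arctan2(-x,y))
```

```text
{'tcp_pos': array([603.72,  71.09, 172.93]), 'eef_rot': array([-3.14, -0.  ,  1.54]), 'force': array([-1.92,  0.33,  5.1 ]), 'moment': array([-0.05,  0.36,  0.02]), 'finger_gap': np.float64(17.74)}
box 17.233856921931096 97.19650105697009 r 98.71254045015345 theta -0.17548559687288223
```

Gripped: the 17.7 mm gap fits the 18 mm grip. I'll swing it round the arc with the tool turning along.

Emit:
{"api": "step_arm", "payload": {"motion": [[[-0.001, -0.035, 0], -0.0223], [[-0.0049, -0.07, 0], -0.0446], [[-0.0049, -0.07, 0], -0.0446], [[-0.0049, -0.07, 0], -0.0446], [[-0.0049, -0.07, 0], -0.0446]]}}

```text
clock: 10.2
tcp_pos: [545.2, 54.9, 172.9]
eef_rot: [3.137, 0.001, 2.175]
force: [2.9, 5.2, 2.0]
finger_gap: 17.8
```

Emit:
{"api": "step_arm", "payload": {"motion": [[[-0.0049, -0.07, 0], -0.0446], [[-0.0049, -0.07, 0], -0.0446], [[-0.0049, -0.07, 0], -0.0446], [[-0.0049, -0.07, 0], -0.0446], [[0, 0, 0], 0]]}}

```text
clock: 10.7
tcp_pos: [508.3, 10.3, 172.8]
eef_rot: [-3.141, -0.0, 2.732]
force: [-2.8, -1.0, 5.8]
finger_gap: 17.4
```

```bash
cat > st.py <<'E'
from h import *
s=ctrl.sense();print({k:np.round(s[k],2) for k in('tcp_pos','eef_rot','force','moment','finger_gap')})
p=np.load('p.npy');X=s['tcp_pos'][:2]-p[:2];a=p[2]
x=X@[np.cos(a),np.sin(a)];y=X@[-np.sin(a),np.cos(a)];print('box',x,y,'r',np.hypot(x,y),'theta',np.arctan2(-x,y))
E
python3 st.py
```

```text
{'tcp_pos': array([508.26,  10.35, 172.84]), 'eef_rot': array([-3.14, -0.  ,  2.73]), 'force': array([-2.77, -0.97,  5.85]), 'moment': array([0.04, 0.39, 0.19]), 'finger_gap': np.float64(17.43)}
box -84.73407641264241 48.14720408139285 r 97.45777016923184 theta 1.0540758291952386
```

Emit:
{"api": "step_arm", "payload": {"motion": [[[-0.004, -0.065, 0], -0.0414], [[-0.004, -0.065, 0], -0.0414], [[-0.004, -0.065, 0], -0.0414], [[-0.002, -0.05, 0], -0.035], [[0, 0, 0], 0]]}}

```text
clock: 11.2
tcp_pos: [501.3, -38.1, 172.8]
eef_rot: [-3.14, 0.002, -3.053]
force: [-1.5, -0.5, 5.2]
finger_gap: 17.9
```

Emit:
{"api": "step_arm", "payload": {"motion": [[[0, -0.015, 0], 0], [[0, -0.01, 0], 0], [[0, 0, 0], 0]]}}

```text
clock: 11.5
tcp_pos: [501.2, -39.9, 172.7]
eef_rot: [3.138, 0.001, -3.057]
force: [2.0, 9.1, 7.2]
finger_gap: 17.9
```

```bash
python3 st.py
```

```text
{'tcp_pos': array([501.18, -39.87, 172.74]), 'eef_rot': array([ 3.14,  0.  , -3.06]), 'force': array([2.03, 9.07, 7.2 ]), 'moment': array([ 1.5 , -0.15,  0.  ]), 'finger_gap': np.float64(17.88)}
box -97.69327611695422 -0.8807235895251235 r 97.69724598219032 theta 1.5798112740442103
```

The push meets 9 N with the handle at about 1.58 rad, so it is on its stop. I'll release, lift, and head to the lug.

Emit:
{"api": "step_arm", "payload": {"motion": [[[0, 0.01, 0], 0], [[0, 0, 0], 0], [[0, 0, 0], 0], [[0, 0, 0], 0], [[0, 0, -0.1], 0], [[0, 0, -0.2], 0], [[0, 0, -0.15], -0.011], [[0, 0, 0], 0]], "claw": 0}}

```text
clock: 12.3
tcp_pos: [503.1, -40.9, 266.1]
eef_rot: [-3.138, 0.008, -3.018]
force: [0.3, -0.3, 0.9]
finger_gap: 43.5
```

Run:
```python
import st
from h import *
c=cam('side');im=c['pixels'][:,:,::-1]
cv2.imwrite('pics/s4.png',cv2.resize(im[165:315,250:370],(640,600)[::1]))
```

```text
{'tcp_pos': array([503.11, -40.85, 266.09]), 'eef_rot': array([-3.14,  0.01, -3.02]), 'force': array([ 0.35, -0.32,  0.92]), 'moment': array([0.02, 0.  , 0.01]), 'finger_gap': np.float64(43.53)}
box -95.89127712860073 -2.0857213856215644 r 95.91395760290858 theta 1.5925437956164
```

View pics/s4.png

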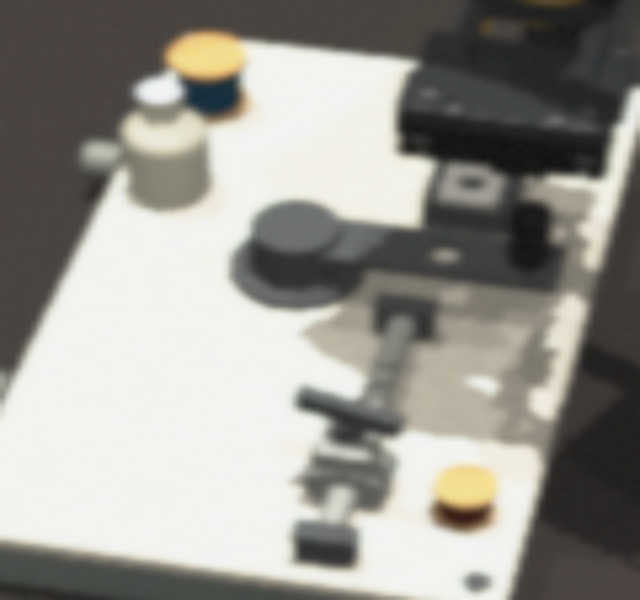

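The handle lies at off with its hole at (445,255), the collar is clear next to the end block with its bar turned, and the bobbin, glue and spool are undisturbed. I'll go to the lug next.

Emit:
{"api": "step_arm", "payload": {"motion": [[[-0.051, -0.218, 0], 0], [[-0.051, -0.218, 0], 0], [[-0.051, -0.218, 0], 0], [[0, 0, 0.17], 0], [[0, 0, 0.2], 0], [[0, 0, 0.09], 0], [[0, 0, 0.035], 0], [[0, 0, 0], 0]]}}

```text
clock: 13.15
tcp_pos: [546.3, -165.6, 161.4]
eef_rot: [3.139, -0.004, -3.018]
force: [0.6, -0.5, 0.3]
finger_gap: 43.2
```

Emit:
{"api": "step_arm", "payload": {"motion": [[[0, 0, 0], 0], [[0, 0, 0], 0], [[0, 0, 0], 0], [[0, 0, 0], 0], [[0, 0, 0], 0], [[0, 0, 0], 0], [[0, 0, 0], 0], [[0, 0, 0], 0]], "claw": -1, "newtons": 10}}

```text
clock: 13.95
tcp_pos: [547.6, -166.4, 163.9]
eef_rot: [-3.141, 0.001, -3.018]
force: [-0.9, -0.6, 4.7]
finger_gap: 8.2
```

```bash
python3 st.py
```

```text
{'tcp_pos': array([ 547.62, -166.4 ,  163.88]), 'eef_rot': array([-3.14,  0.  , -3.02]), 'force': array([-0.86, -0.6 ,  4.69]), 'moment': array([-0.22,  0.16, -0.07]), 'finger_gap': np.float64(8.18)}
box -66.51245625411752 -132.00927936880612 r 147.81866146203393 theta 2.674872322523723
```

Emit:
{"api": "step_arm", "payload": {"motion": [[[0, 0.025, 0], 0], [[0, 0.05, 0], 0], [[0, 0.05, 0], 0], [[0, 0.05, 0], 0], [[0, 0.05, 0], 0], [[0, 0.05, 0], 0], [[0, 0.02, 0], 0], [[0, 0, 0], 0]]}}

```text
clock: 14.75
tcp_pos: [540.1, -106.4, 163.8]
eef_rot: [3.141, 0.001, -3.017]
force: [-1.3, 0.7, 5.9]
finger_gap: 8.0
```

Run:
```python
import st
from h import *
c=cam('side');im=c['pixels'][:,:,::-1]
cv2.imwrite('pics/s5.png',cv2.resize(im[190:250,305:365],(600,600),interpolation=2))
p=np.load('p.npy');a=p[2];A=np.array([[np.cos(a),-np.sin(a)],[np.sin(a),np.cos(a)]])
for b in[(-65,0,95),(-65,0,86.5),(-65,1,86.5)]:print(proj(c,[*(p[:2]+A@b[:2]),b[2]])[0].round(2))
```

```text
{'tcp_pos': array([ 540.14, -106.36,  163.83]), 'eef_rot': array([ 3.14,  0.  , -3.02]), 'force': array([-1.27,  0.72,  5.92]), 'moment': array([ 0.12,  0.1 , -0.01]), 'finger_gap': np.float64(7.96)}
box -66.85044359628199 -71.50711826214403 r 97.88896654463123 theta 2.3898386037950763
[334.55 227.25]
[334.46 229.61]
[334.37 229.94]
```

View pics/s5.png

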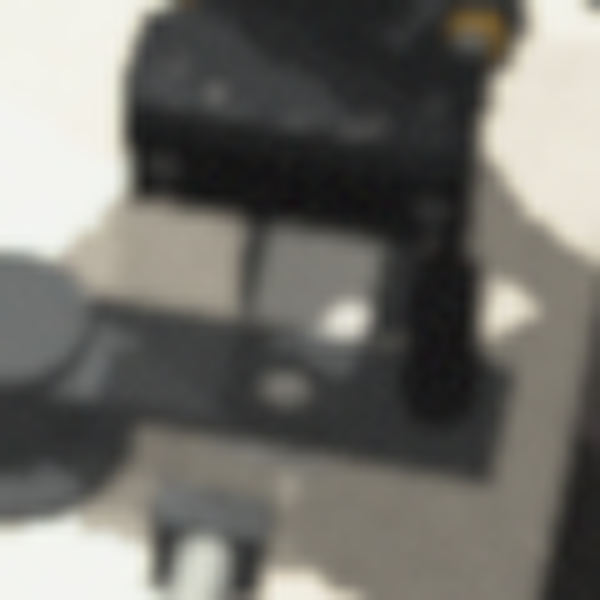

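The handle hole is at crop (285,390), with the tongue under it showing light. By TCP readings the lug is about 1.4 mm beyond the target, so I'll move back slightly, release, and retract for a clear look.

Emit:
{"api": "step_arm", "payload": {"motion": [[[0, -0.0065, 0], 0], [[0, 0, 0], 0], [[0, 0, 0], 0]]}}

```text
clock: 15.1
tcp_pos: [540.3, -107.5, 163.8]
eef_rot: [3.14, 0.001, -3.018]
force: [0.8, 1.2, 6.3]
finger_gap: 7.5
```

```bash
python3 st.py
```

```text
{'tcp_pos': array([ 540.27, -107.47,  163.83]), 'eef_rot': array([ 3.14,  0.  , -3.02]), 'force': array([0.8 , 1.24, 6.31]), 'moment': array([0.26, 0.02, 0.  ]), 'finger_gap': np.float64(7.5)}
box -66.85096330508654 -72.62887679276233 r 98.71172695782542 theta 2.397595540704545
```

Emit:
{"api": "step_arm", "payload": {"motion": [[[0, 0, 0], 0], [[0, 0, 0], 0], [[0, 0, 0], 0], [[0, 0, -0.1], 0], [[0, 0, -0.2], 0], [[0, 0, -0.2], 0], [[0, 0, 0], 0]], "claw": 0}}

```text
clock: 15.8
tcp_pos: [543.0, -109.7, 268.3]
eef_rot: [-3.136, 0.01, -3.018]
force: [0.0, -0.3, -0.7]
finger_gap: 42.9
```

Emit:
{"api": "step_arm", "payload": {"motion": [[[0, -0.22, 0], 0], [[0, -0.22, 0], 0], [[0, -0.22, 0], 0], [[0, -0.22, 0], 0], [[0, -0.22, 0], 0], [[0, -0.22, 0], 0], [[0, -0.1, 0], 0], [[0, 0, 0], 0]]}}

```text
clock: 16.6
tcp_pos: [574.7, -393.8, 261.5]
eef_rot: [-3.141, -0.001, -3.022]
force: [-1.0, 0.8, -0.1]
finger_gap: 43.3
```

Run:
```python
from h import *
p=np.load('p.npy');a=p[2];A=np.array([[np.cos(a),-np.sin(a)],[np.sin(a),np.cos(a)]])
out=[]
for n in('top','side'):
    cs=[cam(n) for _ in range(6)];c=cs[0]
    im=np.mean([x['pixels'].astype(float) for x in cs],0).astype(np.uint8)[:,:,::-1]
    u=proj(c,[*(p[:2]+A@[-65,-5]),90])[0]; x0,y0=(u-20).astype(int); print(n,x0,y0)
    out.append(cv2.resize(im[y0:y0+40,x0:x0+40],(400,400),interpolation=2))
    for b in[(-65,0,95),(-65,0,86.5),(-65,-72,121.5),(-65,-62,121.5)]:print((proj(c,[*(p[:2]+A@b[:2]),b[2]])[0]-[x0,y0])*10+5)
cv2.imwrite('pics/f1.png',np.hstack(out))
```

```text
top 313 232
[186.294026   212.19003741]
[185.07252482 217.24361891]
[517.94810479 148.05271395]
[472.50313775 154.68489807]
side 314 206
[210.53387243 217.4972019 ]
[209.55435379 241.06869463]
[276.24906811 -93.09696831]
[267.85310627 -61.54784858]
```

View pics/f1.png

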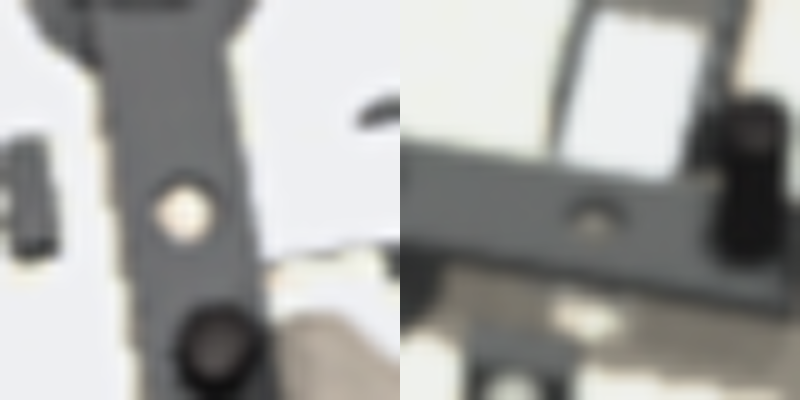

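Through the handle hole both cameras show one round, light disc: top at (185,213), side at (595,218). As a cross-check I'll measure the hole against the lug in the top view numerically.

Run:
```python
from h import *
p=np.load('p.npy');a=p[2];A=np.array([[np.cos(a),-np.sin(a)],[np.sin(a),np.cos(a)]])
cs=[cam('top') for _ in range(6)];c=cs[0]
im=np.mean([x['pixels'].astype(float) for x in cs],0);g=im.mean(2)
pt=lambda b:proj(c,[*(p[:2]+A@b[:2]),b[2]])[0]
u=pt((-65,0,95)).round().astype(int)
w=g[u[1]-5:u[1]+6,u[0]-5:u[0]+6];print(w.astype(int))
wt=np.clip(w-130,0,None);yy,xx=np.mgrid[-5:6,-5:6]
m=[u[0]+(wt*xx).sum()/wt.sum(),u[1]+(wt*yy).sum()/wt.sum()];print('hole',A.T@(ray(c,m,95)[0,:2]-p[:2]))
# hub
# profile along tongue centreline
for off in(-5,0,5):
    print(off,[int(cv2.remap(g.astype(np.float32),*[np.array([[v]],np.float32) for v in pt((-65+off,y,121.5))],1)[0,0]) for y in range(-96,-50,2)])
i=im.astype(np.uint8)[:,:,::-1]
cv2.imwrite('pics/f2.png',cv2.resize(i[215:260,310:370],(800,600),interpolation=2))
print([((pt(b)-[310,215]+.5)*13.33).round() for b in[(-65,-72,121.5),(-65,-68,121.5),(-65,-76,121.5)]])
```

```text
[[111 112 114 113 112 111 112 113 114 111 112]
 [111 112 113 107  97  95  97 103 110 112 109]
 [112 111 104  94 108 125 109  89  97 109 108]
 [112 107 102 128 186 215 188 129  96 102 107]
 [110 110 130 186 228 239 233 182 116 101 106]
 [109 113 143 199 229 235 236 194 126 103 108]
 [109 109 123 173 218 231 227 178 119 106 109]
 [109 109 109 134 181 200 183 141 110 110 111]
 [105 109 109 113 132 139 131 116 111 113 112]
 [106 110 111 111 112 112 112 112 112 113 113]
 [111 112 111 112 113 113 113 113 114 113 114]]
hole [-65.55430475   0.38877152]
-5 [110, 110, 110, 111, 111, 111, 110, 104, 114, 162, 217, 243, 239, 209, 144, 120, 192, 236, 242, 241, 240, 239, 239]
0 [111, 112, 112, 112, 112, 112, 110, 107, 106, 138, 203, 237, 243, 221, 159, 123, 161, 220, 240, 241, 240, 239, 239]
5 [111, 111, 111, 111, 111, 111, 111, 106, 109, 143, 206, 243, 242, 218, 137, 116, 173, 225, 243, 243, 242, 242, 242]
[array([730., 424.]), array([706., 427.]), array([755., 420.])]
```

View pics/f2.png

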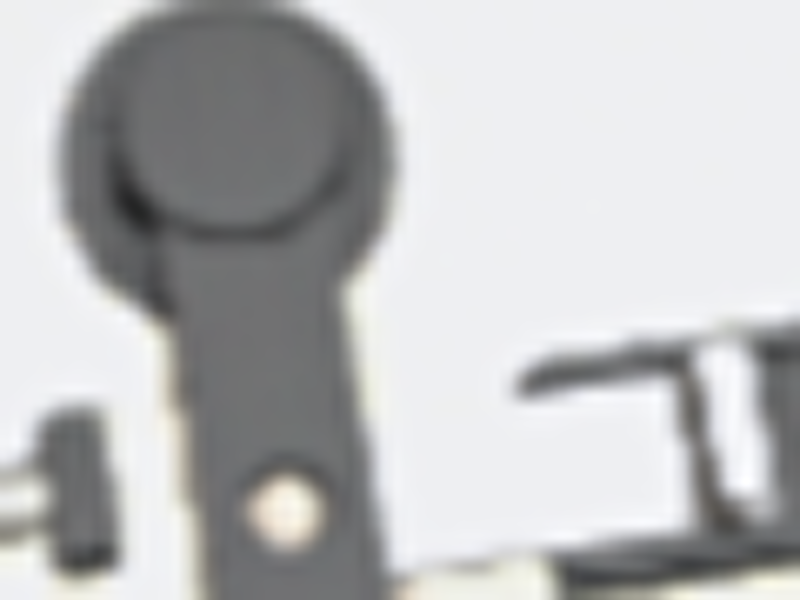

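The top view gives the lug centre at y -73.0, so the tongue hole is at -1.0, with the handle hole at +0.4. The cameras therefore put the tongue about 1.5 mm short, while the TCP readings put it about 0.5 mm too far. I'll go back and close the jaws on the lug 0.8 mm further along, to centre between the two estimates.

Emit:
{"api": "step_arm", "payload": {"motion": [[[0, 0.224, 0], 0], [[0, 0.22, 0], 0], [[0, 0.22, 0], 0], [[0, 0.22, 0], 0], [[0, 0.22, 0], 0], [[0, 0.22, 0], 0], [[0, 0.1, 0], 0], [[0, 0, 0], 0]]}}

```text
clock: 18.3
tcp_pos: [539.2, -105.0, 263.5]
eef_rot: [3.14, -0.001, -3.014]
force: [-1.4, -0.4, -0.1]
finger_gap: 43.9
```

Emit:
{"api": "step_arm", "payload": {"motion": [[[0, 0, 0.2], 0], [[0, 0, 0.15], 0], [[0, 0, 0.1], 0], [[0, 0, 0.05], 0], [[0, 0, 0], 0], [[0, 0, 0], 0]]}}

```text
clock: 18.9
tcp_pos: [540.8, -108.8, 163.9]
eef_rot: [-3.141, 0.001, -3.018]
force: [-0.4, -0.4, 0.4]
finger_gap: 43.1
```

Emit:
{"api": "step_arm", "payload": {"motion": [[[0, 0, 0], 0], [[0, 0, 0], 0], [[0, 0, 0], 0], [[0, 0, 0], 0], [[0, 0, 0], 0], [[0, 0, 0], 0], [[0, 0, 0], 0], [[0, 0, 0], 0]], "claw": -1, "newtons": 15}}

```text
clock: 19.7
tcp_pos: [540.1, -107.8, 163.5]
eef_rot: [3.141, 0.0, -3.018]
force: [-0.7, 1.2, 2.4]
finger_gap: 7.8
```

```bash
python3 st.py
```

```text
{'tcp_pos': array([ 540.13, -107.79,  163.53]), 'eef_rot': array([ 3.14,  0.  , -3.02]), 'force': array([-0.73,  1.22,  2.42]), 'moment': array([0.2 , 0.07, 0.01]), 'finger_gap': np.float64(7.81)}
box -67.03343094525849 -72.92273321215562 r 99.05153145420803 theta 2.3982493002756042
```

Emit:
{"api": "step_arm", "payload": {"motion": [[[0, 0.003, 0], 0], [[0, 0.003, 0], 0], [[0, 0, 0], 0], [[0, 0, 0], 0]]}}

```text
clock: 20.1
tcp_pos: [540.1, -107.2, 163.5]
eef_rot: [-3.141, 0.0, -3.018]
force: [-0.8, -2.7, 3.5]
finger_gap: 7.5
```

```bash
python3 st.py
```

```text
{'tcp_pos': array([ 540.1 , -107.21,  163.53]), 'eef_rot': array([-3.14,  0.  , -3.02]), 'force': array([-0.76, -2.74,  3.49]), 'moment': array([-0.36,  0.21,  0.02]), 'finger_gap': np.float64(7.49)}
box -66.99262457518066 -72.34298583093974 r 98.5977654229884 theta 2.394574728228173
```

Emit:
{"api": "step_arm", "payload": {"motion": [[[0, 0, 0], 0], [[0, 0, 0], 0], [[0, 0, 0], 0], [[0, 0, -0.1], 0], [[0, 0, -0.2], 0], [[0, 0, -0.2], 0], [[0, 0, 0], 0]], "claw": 0}}

```text
clock: 20.8
tcp_pos: [542.8, -107.5, 268.4]
eef_rot: [-3.136, 0.01, -3.017]
force: [0.3, -0.3, 0.4]
finger_gap: 43.2
```

Emit:
{"api": "step_arm", "payload": {"motion": [[[0, -0.22, 0], 0], [[0, -0.22, 0], 0], [[0, -0.22, 0], 0], [[0, -0.22, 0], 0], [[0, -0.22, 0], 0], [[0, -0.22, 0], 0], [[0, -0.1, 0], 0], [[0, 0, 0], 0]]}}

```text
clock: 21.6
tcp_pos: [574.6, -391.7, 261.7]
eef_rot: [-3.141, -0.0, -3.021]
force: [0.6, 1.0, -0.8]
finger_gap: 43.6
```

Run:
```python
from h import *
p=np.load('p.npy');a=p[2];A=np.array([[np.cos(a),-np.sin(a)],[np.sin(a),np.cos(a)]])
cs=[cam('top') for _ in range(6)];c=cs[0]
im=np.mean([x['pixels'].astype(float) for x in cs],0);g=im.mean(2).astype(np.float32)
pt=lambda b:proj(c,[*(p[:2]+A@b[:2]),b[2]])[0]
u=pt((-65,0,95)).round().astype(int);w=g[u[1]-5:u[1]+6,u[0]-5:u[0]+6];wt=np.clip(w-130,0,None);yy,xx=np.mgrid[-5:6,-5:6]
m=[u[0]+(wt*xx).sum()/wt.sum(),u[1]+(wt*yy).sum()/wt.sum()];print('hole',A.T@(ray(c,m,95)[0,:2]-p[:2]))
ys=np.arange(-84,-60,.25)
for off in(-5,0,5):
    q=np.array([pt((-65+off,y,121.5)) for y in ys],np.float32)
    v=cv2.remap(g,q[None,:,0],q[None,:,1],1)[0]; b=np.where(v>175)[0]; b=b[ys[b]<-67.8 ] if v[ys<-67][-1]>175 else b
    e=np.where(np.diff((v>175).astype(int)))[0]; print(off,ys[e])
i=im.astype(np.uint8)[:,:,::-1]
cv2.imwrite('pics/f3.png',cv2.resize(i[170:290,235:415],(800,533),interpolation=2))
print(ctrl.sense()['force'])
```

```text
hole [-65.78546254   0.47319801]
-5 [-77.25 -68.25 -64.75]
0 [-77.   -68.5  -63.75]
5 [-77.25 -69.   -64.  ]
[ 0.01184775 -0.10734771  0.51233579]
```

View pics/f3.png

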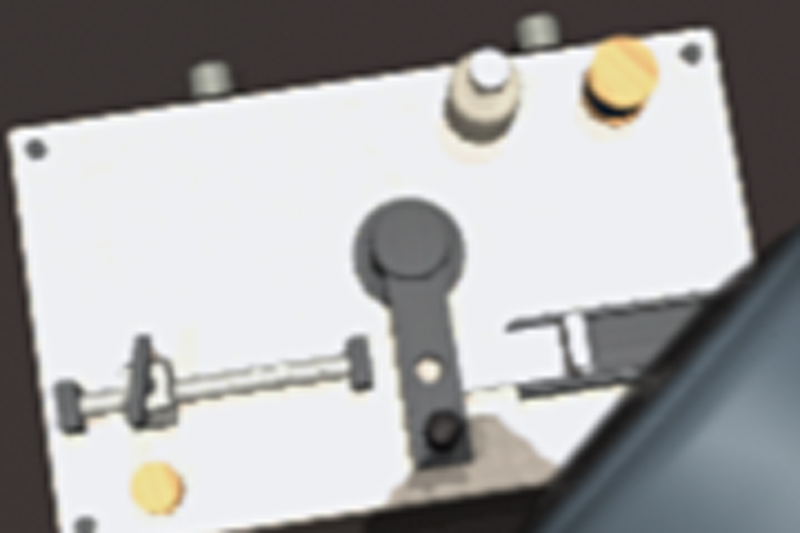

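Handle, collar and loose items look right. The lug has barely moved, though: its centre is still about -72.85, because stiction took up the nudge. The camera error is 1.3–2 mm short, and the TCP reading of the handle was biased by the 9 N push, so I trust the camera more. I'll nudge another 1.2 mm or so with a firmer grip.

Emit:
{"api": "step_arm", "payload": {"motion": [[[0, 0.22, 0], 0], [[0, 0.22, 0], 0], [[0, 0.22, 0], 0], [[0, 0.22, 0], 0], [[0, 0.22, 0], 0], [[0, 0.22, 0], 0], [[0, 0.1, 0], 0], [[0, 0, 0], 0]]}}

```text
clock: 22.7
tcp_pos: [538.6, -102.5, 263.8]
eef_rot: [3.14, -0.001, -3.012]
force: [0.3, 0.4, 0.5]
finger_gap: 43.6
```

Emit:
{"api": "step_arm", "payload": {"motion": [[[0, 0, 0.2], 0], [[0, 0, 0.15], 0], [[0, 0, 0.1], 0], [[0, 0, 0.05], 0], [[0, 0, 0], 0], [[0, 0, 0], 0]]}}

```text
clock: 23.3
tcp_pos: [540.6, -107.3, 164.0]
eef_rot: [-3.141, 0.001, -3.018]
force: [-0.3, 0.0, 0.3]
finger_gap: 43.3
```

Emit:
{"api": "step_arm", "payload": {"motion": [[[0, 0, 0], 0], [[0, 0, 0], 0], [[0, 0, 0], 0], [[0, 0, 0], 0], [[0, 0, 0], 0], [[0, 0, 0], 0], [[0, 0, 0], 0], [[0, 0, 0], 0]], "claw": -1, "newtons": 30}}

```text
clock: 24.1
tcp_pos: [540.1, -106.8, 163.5]
eef_rot: [-3.141, 0.0, -3.018]
force: [-0.8, 0.2, 3.2]
finger_gap: 7.6
```

```bash
python3 st.py
```

```text
{'tcp_pos': array([ 540.06, -106.82,  163.54]), 'eef_rot': array([-3.14,  0.  , -3.02]), 'force': array([-0.84,  0.2 ,  3.2 ]), 'moment': array([-0.05,  0.1 , -0.05]), 'finger_gap': np.float64(7.62)}
box -66.98521665905045 -71.95115685016657 r 98.30558591930166 theta 2.391921830506296
```

Emit:
{"api": "step_arm", "payload": {"motion": [[[0, 0.004, 0], 0], [[0, 0.004, 0], 0], [[0, 0, 0], 0], [[0, 0, 0], 0]]}}

```text
clock: 24.5
tcp_pos: [539.9, -105.4, 163.5]
eef_rot: [-3.141, 0.0, -3.018]
force: [-0.1, -2.7, 3.2]
finger_gap: 7.7
```

```bash
python3 st.py
```

```text
{'tcp_pos': array([ 539.88, -105.42,  163.51]), 'eef_rot': array([-3.14,  0.  , -3.02]), 'force': array([-0.1 , -2.68,  3.22]), 'moment': array([-0.38,  0.17,  0.02]), 'finger_gap': np.float64(7.69)}
box -66.99878729673361 -70.53990333681203 r 97.2867692032156 theta 2.3819351301365685
```

Emit:
{"api": "step_arm", "payload": {"motion": [[[0, 0, 0], 0], [[0, 0, 0], 0], [[0, 0, 0], 0], [[0, 0, -0.1], 0], [[0, 0, -0.2], 0], [[0, 0, -0.2], 0], [[0, 0, 0], 0]], "claw": 0}}

```text
clock: 25.2
tcp_pos: [542.6, -105.9, 268.4]
eef_rot: [-3.136, 0.01, -3.017]
force: [1.3, -0.7, 0.6]
finger_gap: 43.2
```

Emit:
{"api": "step_arm", "payload": {"motion": [[[0, -0.22, 0], 0], [[0, -0.22, 0], 0], [[0, -0.22, 0], 0], [[0, -0.22, 0], 0], [[0, -0.22, 0], 0], [[0, -0.22, 0], 0], [[0, -0.1, 0], 0], [[0, 0, 0], 0]]}}

```text
clock: 26.0
tcp_pos: [574.4, -390.1, 261.7]
eef_rot: [-3.141, -0.0, -3.021]
force: [-0.2, -0.2, -0.9]
finger_gap: 43.8
```

Run:
```python
from h import *
p=np.load('p.npy');a=p[2];A=np.array([[np.cos(a),-np.sin(a)],[np.sin(a),np.cos(a)]])
cs=[cam('top') for _ in range(6)];c=cs[0]
im=np.mean([x['pixels'].astype(float) for x in cs],0);g=im.mean(2).astype(np.float32)
pt=lambda b:proj(c,[*(p[:2]+A@b[:2]),b[2]])[0]
u=pt((-65,0,95)).round().astype(int);w=g[u[1]-5:u[1]+6,u[0]-5:u[0]+6];wt=np.clip(w-130,0,None);yy,xx=np.mgrid[-5:6,-5:6]
m=[u[0]+(wt*xx).sum()/wt.sum(),u[1]+(wt*yy).sum()/wt.sum()];print('hole',A.T@(ray(c,m,95)[0,:2]-p[:2]))
ys=np.arange(-84,-60,.25)
for off in(-5,0,5):
    q=np.array([pt((-65+off,y,121.5)) for y in ys],np.float32)
    v=cv2.remap(g,q[None,:,0],q[None,:,1],1)[0]
    print(off,ys[np.where(np.diff((v>175).astype(int)))[0]])
print(ctrl.sense()['force'])
```

```text
hole [-66.13003128   0.66174449]
-5 [-75.5  -67.25 -62.5 ]
0 [-75.25 -66.25 -61.5 ]
5 [-75.25 -67.   -62.  ]
[ 0.20743065 -0.07578508  0.4184685 ]
```

The lug is now at -71.1, so the tongue hole is at about 0 to +0.9 against the handle hole at about +0.5. Every estimate is inside 3 mm, and the arm is clear and at rest.

```bash
python3 -c "
from rig import ctrl
print(ctrl.close_job())"
```

```text
the job is handed in; nothing more can be done
None
```

The isolator box is ready for its padlock and I've handed the job in at about 26 s. No verdict came back, so the results below are my own checks.

- **What I did:** I loosened the T-bar screw by about 1.3 rad and slid the collar about 60 mm along its rod. I then swung the handle to its stop at off, where it read about 1.58 rad under a 9 N push. Last, I pushed the tongue by its lug until the holes lined up, with two small corrections.
- **Hole alignment:** in the last top-camera check the tongue's hole was within about 0.6 mm of the handle's hole along the guide. Arm position readings put it 1 to 2.4 mm too far. I trusted the camera more, because the handle reading was taken under the push. Both are inside the 3 mm limit, but the arm figure leaves little to spare.
- **Everything else:** the last picture I viewed, taken before the final small correction, showed the collar clear with its screw turned. The spool, bobbin and glue bottle had not moved in it. I did not recheck the bowls, cup and pad; the arm did not go near them.
- **At hand-in:** the arm was away from the box, touching nothing, with wrist force near zero.

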